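# Set the appliance switch box under its sliding splash cover

## Task

Set the appliance switches in the grey box on the worktop for cooking: first slide the clear splash cover all the way back by its black grip, then with the cover back tip the red and the blue lever fully to the rear (on) and the yellow lever fully to the front (off). Leave the white lever on as it is, then slide the cover fully shut again and let go, without disturbing the mug, the spice jar or the tape measure.

Things in the scene. Friction and masses are not known exactly. Their poses are not given: they have to be found in the camera images.
- box: grey switch box fixed to the worktop, 250 mm deep (x) x 200 mm wide (y). Origin at the centre of its underside; x points to its rear (away from the robot), y to its left, z up. The four switch modules stand side by side, 44 mm apart, at x = -70 mm, y = -66, -22, 22 and 66 mm; which colour stands where varies. Behind them (x from 0 to 120 mm) is a closed rear deck 40 mm high; in front of them (x = -121 to -107 mm) a ledge 21 mm high. Low side rails at y = +-96 mm, 22 mm high
- cover (a joint): clear cover of the box: a top plate 124x196 mm, upper face 94 mm above the worktop, with two side walls and no front or rear wall. It slides straight along the box's x: 0 = fully shut over the switches, 0.125 m = fully back over the rear deck. Friction about 2 N; stays where it is left
- cover_grip (a point): the middle of the black upright grip on top of the cover: 16 mm thick along the box's x, 60 mm along y, its sides running from 94 to 124 mm above the worktop (foot pad to 97 mm); the point is 112 mm above the worktop. Axes as the box's
- cooker: large fixed electric pressure cooker with black side handles, 322x376x319 mm, standing right of the box and in the way of a straight swing to it: keep the arm clear of it; origin at the centre of its underside
- red_lever (a joint): tilt of the red switch lever about the box's y: 0 = OFF, tipped 0.4 rad forwards to the front of the box (end stop); 0.8 rad = ON, tipped 0.4 rad backwards to the rear (end stop); upright at 0.4. Friction only (about 1.5 N at the tip), it stays where it is left
- red_tip (a point): centre of the rounded tip (10 mm across, 18 mm wide along y) of the red lever. The lever is 8 mm thick, 14 mm wide; its pivot is 45 mm from this point, at x = -70 mm in the box frame and 30 mm above the worktop; the black module under it is 68x41 mm, its top 36 mm above the worktop. Axes turn with the lever; y is the box's y
- yellow_lever (a joint): tilt of the yellow switch lever about the box's y: 0 = OFF, tipped 0.4 rad forwards to the front of the box (end stop); 0.8 rad = ON, tipped 0.4 rad backwards to the rear (end stop); upright at 0.4. Friction only (about 1.5 N at the tip), it stays where it is left
- yellow_tip (a point): centre of the rounded tip (10 mm across, 18 mm wide along y) of the yellow lever. The lever is 8 mm thick, 14 mm wide; its pivot is 45 mm from this point, at x = -70 mm in the box frame and 30 mm above the worktop; the black module under it is 68x41 mm, its top 36 mm above the worktop. Axes turn with the lever; y is the box's y
- blue_lever (a joint): tilt of the blue switch lever about the box's y: 0 = OFF, tipped 0.4 rad forwards to the front of the box (end stop); 0.8 rad = ON, tipped 0.4 rad backwards to the rear (end stop); upright at 0.4. Friction only (about 1.5 N at the tip), it stays where it is left
- blue_tip (a point): centre of the rounded tip (10 mm across, 18 mm wide along y) of the blue lever. The lever is 8 mm thick, 14 mm wide; its pivot is 45 mm from this point, at x = -70 mm in the box frame and 30 mm above the worktop; the black module under it is 68x41 mm, its top 36 mm above the worktop. Axes turn with the lever; y is the box's y
- white_lever (a joint): tilt of the white switch lever about the box's y: 0 = OFF, tipped 0.4 rad forwards to the front of the box (end stop); 0.8 rad = ON, tipped 0.4 rad backwards to the rear (end stop); upright at 0.4. Friction only (about 1.5 N at the tip), it stays where it is left
- white_tip (a point): centre of the rounded tip (10 mm across, 18 mm wide along y) of the white lever. The lever is 8 mm thick, 14 mm wide; its pivot is 45 mm from this point, at x = -70 mm in the box frame and 30 mm above the worktop; the black module under it is 68x41 mm, its top 36 mm above the worktop. Axes turn with the lever; y is the box's y
- mug: white mug with a handle and a reddish inside, 89x120x98 mm, a bystander standing upright on the worktop right of the box; origin at the centre of its underside
- spice_jar: spice jar with a yellow lid, 45x44x100 mm, a bystander standing upright on the worktop right of the box; origin at the centre of its underside
- measure: black and teal tape measure, 32x84x66 mm, a bystander standing upright on the worktop right of the box; origin at the centre of its underside

How it is judged:
By the outcome, as a careful person would: the job done as asked, in the order asked, and still so for the second after the job is handed in, with the robot touching nothing.
It also fails if it takes over 64 s, if anything falls off the work surface, if the arm or the gripper's body presses on something with over 40 N, if the wrist force passes 120 N, or if a joint passes its speed limit or range.

## Robot

A 6-joint arm with a two-finger parallel gripper is mounted at the origin on a cart in front of the work surface, level with it; the furniture and walls round the work are solid. World frame = base frame: x ahead of the robot, y to its left, z up, the work surface at z = 0. Lengths are in m, angles in rad, forces in N, time in s.
With the tool pointing down it reaches from about 0.375 to 0.9 m from the base axis. Payload 3.1 kg.
Tool frame: the origin (TCP) lies on the centre line of the jaws, within the pads' length; the fingertips stand robot.tcp_to_tips ahead of it and the grasp point (between the pads) lies 3 mm ahead of it (robot.tcp_to_tips is the distance from the TCP to the fingertips, in m); z points along the fingers, y is the line along which they close (so a half turn about z gives the same grasp; the last joint's range is limited). The gripper opens to 87 mm and grips with 3 to 60 N. Pads are 19 mm wide; open, the fingers measure 117 mm over their backs; the gripper's body (75 mm by 190 mm) begins 51 mm behind the grasp point.
Start: joints at [-1.365, 0.527, 1.433, -0, 1.181, -0.178], TCP at [0.234, -0.579, 0.245] pointing down, gripper open.
Joint ranges: [-3.08, 3.08], [-0.75, 2.2], [0.22, 2.44], [-1.43, 4.57], [0, 2.65], [-2.85, 2.85]. Speed limits (rad/s): [2.79, 2.79, 3.14, 3.14, 3.14, 3.14].

## Interface

Orientations are given as a unit quaternion [x, y, z, w].
In Python, from rig import robot gives the robot as it stands. The module is installed in compiled form; this text tells all that it offers.
- The arm moves only by the shell command python3 -m jog 'ROWS' [FORCE]. ROWS is JSON, one flat list of numbers, 5 for each row, row after row: the finger opening in m, from 0 to 0.087, then the shift along the tool's x, y, z in m, then the turn about the tool's z in units of 10 degrees (1.0 is 10 degrees). In form: [claw, x, y, z, roll, claw, x, y, z, roll, ...]. A call has 1 to 20 rows; each row shifts and turns the commanded pose from where the row before left it, along the tool's axes as they then stand; what a row does not reach is not made up. A row lasts 1/8 s, in which the tool goes at most 62.5 mm and 10.7 degrees, less where a joint would pass 70% of its speed; a pose out of reach is approached as far as the arm can. A call with a gripper value outside its range is refused whole. The fingers move at their own pace and stop on an object; FORCE is the grip in N (left out, the last holds). Time passes only in rows, so rows that do not move let the fingers close. It gives the time, the measured TCP pose, the force, the opening and the grip force at its end, in the units of the state.
- robot.get_obs(): the state, without advancing time (a new reading comes with each control period).
- robot.camera(name): name is "scene" or "top" or "wrist"; returns the picture (400x640x3 uint8, blue, green, red); there is no depth.
- robot.camera_model(name): a dict with "fx", "fy", "cx", "cy" (pixels), "R" (3x3) and "t" (3): a world point X has camera coordinates R X + t; the wrist camera has in their place "tool_from_camera" (4x4, takes a point from camera to tool coordinates, whose origin is the TCP and whose axes are the flange's). Camera axes: x right, y down, z forward; pixel columns grow to the right and rows downward; lengths in m; the calibration is good to about 2 mm. A picture is of the moment at which its call begins: read the wrist's pose just before it. camera_model takes no time and is no camera call.
- robot.hand_in(): hands the job in; it is judged then, once.
Trained networks look in the newest picture that a camera, given by its name, has taken for a name from the list of things; names that differ only in an ending like _2 or _b are one class to them, and where a whole thing is asked for, a point or a joint stands for the part that bears it (a point fixed in the world has none). Each returns a list of dicts, best first, with "conf" (0 to 1); they miss things now and then, are a little off and sometimes report something else, mostly with a low value. They report only what shows in the picture. A call takes as long as a camera call.
- robot.look_for(camera, label): "extent" ([centre column, centre row, width, height] in pixels, round what is visible of it).
- robot.outline_of(camera, label): "region" (400x640 bool, what is visible of it) and "extent" ([centre column, centre row, width, height] in pixels, round what is visible of it).
The state is a dict: "time": time; "q": joint angles; "joint_velocities": joint speeds; "joint_torque": joint torques, N m; "position": TCP position; "tool_rot": TCP orientation; "ft_force": force on the tool from outside, world axes, zero at the start; "moment": the same for the moment, N m; "grip_width": finger opening in m; "grip_force": force on a finger pad.
Only numpy, scipy, OpenCV 4.12 (cv2) and the standard library are available. Lean on these libraries where they do the work, as an engineer would, in place of code of your own. Each camera call takes 0.05 s, during which the arm holds its last target. There are 200 camera calls.

## Working session

There is one attempt and no reset: what is moved stays moved. The work goes in short steps, Python scripts to look and compute and a shell command to move; the robot and the scene stay as the last step left them, time stands still between calls to the robot, and variables do not carry over. Pictures are saved under pics/ and viewed, at most 10 in all, crops included, and the job is handed in when it is done.

```bash
mkdir -p pics
python3 - <<'E'
from rig import robot
import cv2,numpy as np
o=robot.get_obs();print(o['time'],o['position'],o['tool_rot'],o['grip_width'],robot.tcp_to_tips)
for c in ["scene","top"]:
    cv2.imwrite(f"pics/{c}0.png",robot.camera(c))
    for l in ["box","cover_grip","red_tip","blue_tip","yellow_tip","white_tip","cooker","mug"]:
        r=robot.look_for(c,l); print(c,l,[(np.round(x['extent']),round(x['conf'],2)) for x in r[:2]])
    print(robot.camera_model(c))
E
```

```text
0.0 [ 0.2339208  -0.578853    0.24358498] [ 9.81645930e-01  1.90709572e-01 -1.70033014e-05 -1.06179753e-03] 0.08676952063446698 0.022
scene box [(array([225., 281., 143., 119.]), 0.63)]
scene cover_grip [(array([240., 279., 112., 106.]), 0.81)]
scene red_tip []
scene blue_tip []
scene yellow_tip []
scene white_tip []
scene cooker []
scene mug [(array([372., 221.,  45.,  54.]), 0.81)]
{'fx': 473.457243737159, 'fy': 473.457243737159, 'cx': 320.0720830034509, 'cy': 202.2025637102332, 'R': array([[-0.58401   , -0.81174181,  0.00274882],
       [-0.54442229,  0.38916993, -0.74306873],
       [ 0.60211019, -0.43545608, -0.66920947]]), 't': array([0.30895553, 0.40248711, 0.81289674])}
top box [(array([225., 201.,  75.,  98.]), 0.88)]
top cover_grip [(array([231., 216.,  78.,  53.]), 0.66)]
top red_tip []
top blue_tip []
top yellow_tip []
top white_tip []
top cooker []
top mug [(array([340., 232.,  34.,  35.]), 0.68), (array([419., 237.,  29.,  11.]), 0.38)]
{'fx': 482.8302135277453, 'fy': 482.8302135277453, 'cx': 319.8607078480339, 'cy': 200.84270606097135, 'R': array([[ 0.03048694, -0.99945105,  0.01296726],
       [-0.99806923, -0.03114204, -0.05373994],
       [ 0.05411426, -0.01130386, -0.99847077]]), 't': array([-0.07807239,  0.58482018,  1.45464468])}
```

View pics/scene0.png

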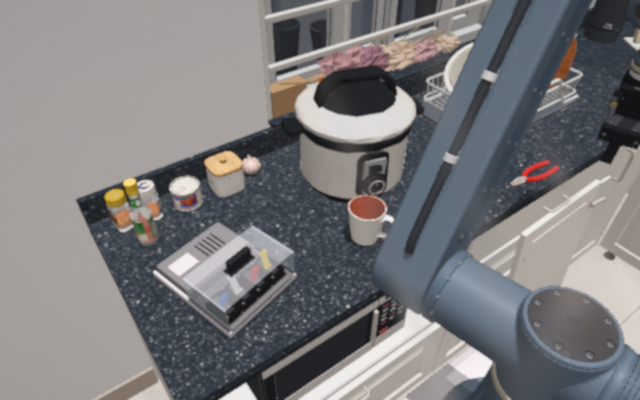

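View pics/top0.png

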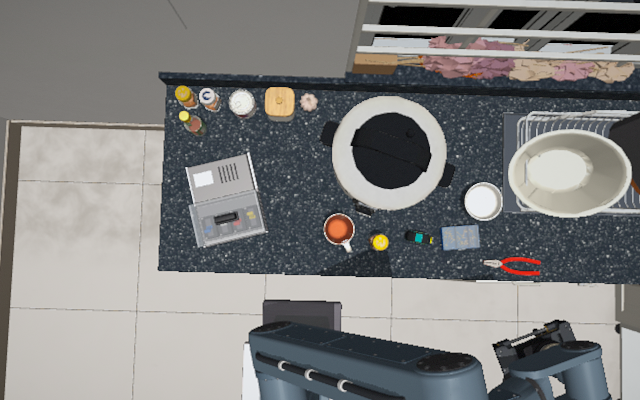

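The scene shows the box at about (225,280), with the grip near (239,260). The levers, from image left to right, are blue (222,298), white (235,282), red (254,272) and yellow (265,259). In the top view the grip is at (227,217), and the mug, jar and measure stand to its right. I'll zoom in on both.

Run:
```python
import cv2,numpy as np
a=cv2.imread("pics/scene0.png")[215:335,145:305]; b=cv2.imread("pics/top0.png")[145:255,175:275]
a=cv2.resize(a,None,fx=5,fy=5,interpolation=cv2.INTER_CUBIC)
b=cv2.resize(b,None,fx=5,fy=5,interpolation=cv2.INTER_CUBIC)
cv2.imwrite("pics/s1.png",a);cv2.imwrite("pics/t1.png",b)
```

```text
(no output)
```

View pics/s1.png

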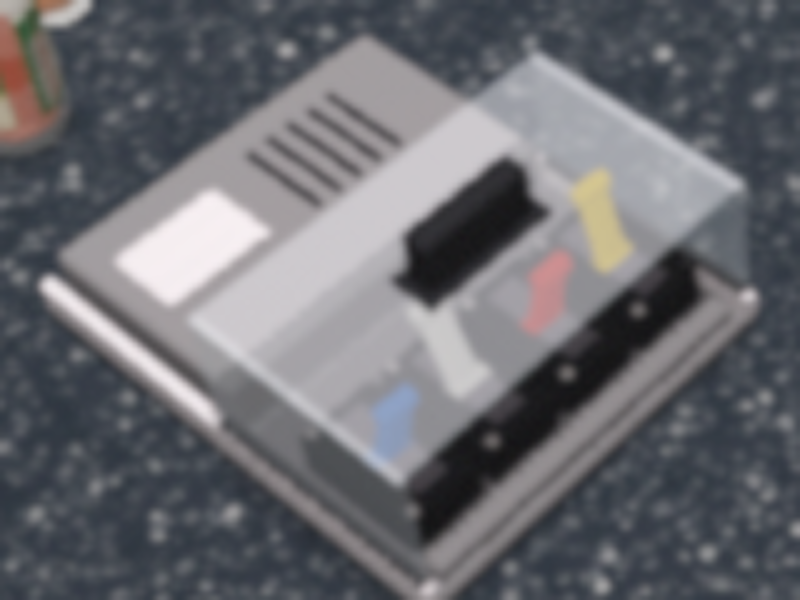

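View pics/t1.png

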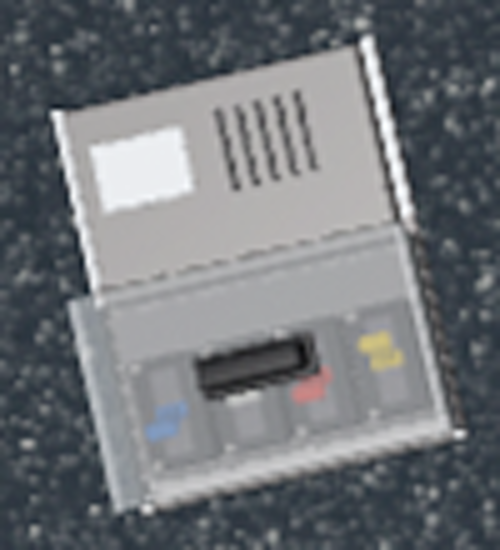

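Top crop: from left (+y) to right the levers are blue, white, red, yellow. Blue and red are tipped to the front, white and yellow to the rear. The grip is at about (253,362) in the top crop and (462,197) in the scene crop. Next I fit the box pose to corners in both views and triangulate the grip.

```bash
cat > h.py <<'E'
import numpy as np
from rig import robot
def proj(c,X):
    m=robot.camera_model(c);p=m['R']@np.asarray(X)+m['t'];return np.array([m['fx']*p[0]/p[2]+m['cx'],m['fy']*p[1]/p[2]+m['cy']])
def tri(obs):
    A=[]
    for m,uv in obs:
        P=np.array([[m['fx'],0,m['cx']],[0,m['fy'],m['cy']],[0,0,1]])@np.c_[m['R'],m['t']]
        A+= [uv[0]*P[2]-P[0],uv[1]*P[2]-P[1]]
    v=np.linalg.svd(np.array([a/np.linalg.norm(a[:3]) for a in A]))[2][-1];return v[:3]/v[3]
def wristcam(o):
    from scipy.spatial.transform import Rotation as R
    m=dict(robot.camera_model("wrist"));T=np.eye(4);T[:3,:3]=R.from_quat(o['tool_rot']).as_matrix();T[:3,3]=o['position']
    W=np.linalg.inv(T@np.array(m['tool_from_camera']));m['R']=W[:3,:3];m['t']=W[:3,3];return m
E
python3 - <<'E'
from h import *
from scipy.optimize import least_squares
S=lambda u,v:np.array([145+u/5-.4,215+v/5-.4]); T=lambda u,v:np.array([175+u/5-.4,145+v/5-.4])
ms,mt=robot.camera_model("scene"),robot.camera_model("top")
for n,s,t in [("grip top",S(462,197),T(253,362)),("cov RL",S(190,318),T(72,300)),("cov FL",S(405,485),T(118,512)),("cov RR",S(535,52),T(402,232)),("cov FR",S(745,188),T(447,438)),("deck RL",S(60,262),T(65,112)),("deck RR",S(365,35),T(365,45))]:
    X=tri([(ms,s),(mt,t)]);print(n,X.round(4),(proj("scene",X)-s).round(1),(proj("top",X)-t).round(1))
# parametric fit
def pts(p):
    x,y,a,c,g=p;co,si=np.cos(a),np.sin(a)
    L=[("scene",S(190,318),(c+.062,.098,.094)),("scene",S(405,485),(c-.062,.098,.094)),("scene",S(535,52),(c+.062,-.098,.094)),("scene",S(745,188),(c-.062,-.098,.094)),
       ("top",T(72,300),(c+.062,.098,.094)),("top",T(118,512),(c-.062,.098,.094)),("top",T(402,232),(c+.062,-.098,.094)),("top",T(447,438),(c-.062,-.098,.094)),
       ("scene",S(462,197),(g,0,.124)),("top",T(253,362),(g,0,.124)),
       ("scene",S(755,297),(-.125,-.098,.022)),("scene",S(430,588),(-.125,.098,.022))]
    return np.array([proj(n,(x+co*X[0]-si*X[1],y+si*X[0]+co*X[1],X[2]))-uv for n,uv,X in L])
r=least_squares(lambda p:pts(p).ravel(),[.5,.2,.2,-.063,-.063],loss='soft_l1')
print(r.x.round(4));print(pts(r.x).round(1).tolist())
E
```

```text
grip top [0.528  0.2071 0.122 ] [0.5 0. ] [-0.3 -0.2]
cov RL [0.5604 0.3173 0.0918] [0.2 0. ] [-0.1 -0.1]
cov FL [0.4393 0.2848 0.0917] [-0.3 -0. ] [0.2 0.1]
cov RR [0.6063 0.1302 0.097 ] [1.  0.1] [-0.6 -0.4]
cov FR [0.4878 0.0987 0.0937] [0.1 0. ] [-0.1 -0.1]
deck RL [0.6756 0.3414 0.0322] [-0.2 -0. ] [0.1 0. ]
deck RR [0.7232 0.1648 0.0342] [1.1 0.1] [-0.7 -0.4]
[ 0.5832  0.223   0.2599 -0.0616 -0.058 ]
[[0.2, 0.1], [-0.8, -0.2], [1.3, 0.1], [0.6, -0.8], [-0.5, 0.6], [-0.4, 0.4], [0.1, -1.2], [0.7, -0.4], [0.2, -0.1], [-0.8, 0.1], [0.2, -0.5], [-0.6, 1.0]]
```

Run:
```python
from h import *
m=robot.camera_model("top")
def at(u,v,z):
    d=m['R'].T@np.array([(u-m['cx'])/m['fx'],(v-m['cy'])/m['fy'],1]);c=-m['R'].T@m['t'];return (c+d*(z-c[2])/d[2]).round(3)
for n,a in dict(cookC=(390,152,.25),cookFront=(390,208,.2),cookLeft=(332,150,.25),handle=(325,135,.2),mugL=(323,232,.098),mugC=(340,229,.098),jar=(380,242,.1),meas=(420,238,.066),edge=(300,273,0),edgeL=(165,270,0)).items(): print(n,at(*a))
```

```text
cookC [ 0.706 -0.234  0.25 ]
cookFront [ 0.564 -0.246  0.2  ]
cookLeft [ 0.706 -0.085  0.25 ]
handle [ 0.754 -0.066  0.2  ]
mugL [ 0.493 -0.071  0.098]
mugC [ 0.503 -0.119  0.098]
jar [ 0.47  -0.235  0.1  ]
meas [ 0.484 -0.357  0.066]
edge [ 0.365 -0.006  0.   ]
edgeL [0.362 0.405 0.   ]
```

```bash
cat >> h.py <<'E'
B=np.array([.5832,.2230]);YAW=.2599
def box2w(x,y,z): c,s=np.cos(YAW),np.sin(YAW); return np.array([B[0]+c*x-s*y,B[1]+s*x+c*y,z])
def w2box(p): c,s=np.cos(YAW),np.sin(YAW); d=np.asarray(p)[:2]-B; return np.array([c*d[0]+s*d[1],-s*d[0]+c*d[1],p[2]])
def plan(wps,claw,step=.045,o=None):
    "wps: (xyz world, angle of tool x in world or None); tool points down"
    from scipy.spatial.transform import Rotation as R
    o=o or robot.get_obs();p=np.array(o['position']);r=R.from_quat(o['tool_rot']);out=[]
    for X,a in wps:
        m=r.as_matrix();th=np.arctan2(m[1,0],m[0,0]);da=0 if a is None else (a-th+np.pi)%(2*np.pi)-np.pi
        n=int(np.ceil(max(np.linalg.norm(X-p)/step,abs(np.degrees(da))/9,1)))
        p0=p.copy()
        for i in range(1,n+1):
            t=(r.inv()).apply(p0+(X-p0)*i/n-p).round(3);roll=round(-np.degrees(da)/n/10,2)
            p=p+r.apply(t);r=r*R.from_euler('z',roll*10,degrees=True);out.append([claw,*[float(v) for v in t],roll])
    print(len(out),"rows, end",p.round(4)); print(",".join(f"{v:g}" for q in out for v in q).replace("-0,","0,"))
E
python3 - <<'E'
from h import *
a=np.radians
g=box2w(-.058,0,.2)
plan([(np.array([.36,-.34,.27]),a(40)),(np.array([.40,-.06,.27]),a(75)),(np.array([g[0]-.06,g[1]-.03,.24]),YAW+np.pi/2)],.06)
E
```

```text
20 rows, end [0.4669 0.1782 0.2396]
0.06,0.029,-0.025,-0.004,-0.26,0.06,0.031,-0.024,-0.003,-0.26,0.06,0.032,-0.022,-0.004,-0.26,0.06,0.032,-0.021,-0.004,-0.26,0.06,0.034,-0.019,-0.003,-0.26,0.06,0.034,-0.018,-0.004,-0.26,0.06,0.035,-0.016,-0.003,-0.26,0.06,0.03,-0.027,0,-0.5,0.06,0.033,-0.024,0,-0.5,0.06,0.034,-0.021,0,-0.5,0.06,0.036,-0.018,0,-0.5,0.06,0.038,-0.015,0,-0.5,0.06,0.038,-0.012,0,-0.5,0.06,0.04,-0.008,0,-0.5,0.06,0.041,0.001,0.005,-0.5,0.06,0.041,0.004,0.005,-0.5,0.06,0.041,0.008,0.005,-0.5,0.06,0.039,0.011,0.005,-0.5,0.06,0.039,0.015,0.005,-0.5,0.06,0.037,0.018,0.005,-0.5
```

```bash
python3 -m jog '[0.06,0.029,-0.025,-0.004,-0.26,0.06,0.031,-0.024,-0.003,-0.26,0.06,0.032,-0.022,-0.004,-0.26,0.06,0.032,-0.021,-0.004,-0.26,0.06,0.034,-0.019,-0.003,-0.26,0.06,0.034,-0.018,-0.004,-0.26,0.06,0.035,-0.016,-0.003,-0.26,0.06,0.03,-0.027,0,-0.5,0.06,0.033,-0.024,0,-0.5,0.06,0.034,-0.021,0,-0.5,0.06,0.036,-0.018,0,-0.5,0.06,0.038,-0.015,0,-0.5,0.06,0.038,-0.012,0,-0.5,0.06,0.04,-0.008,0,-0.5,0.06,0.041,0.001,0.005,-0.5,0.06,0.041,0.004,0.005,-0.5,0.06,0.041,0.008,0.005,-0.5,0.06,0.039,0.011,0.005,-0.5,0.06,0.039,0.015,0.005,-0.5,0.06,0.037,0.018,0.005,-0.5]'
python3 - <<'E'
from h import *
import cv2
o=robot.get_obs();im=robot.camera("wrist");print(o['time'],o['position'],o['tool_rot'],o['q'],o['ft_force'])
cv2.imwrite("pics/w1.png",im);m=wristcam(o)
np.set_printoptions(suppress=True)
def pj(X):
    p=m['R']@X+m['t'];return (m['fx']*p[0]/p[2]+m['cx'],m['fy']*p[1]/p[2]+m['cy'],p[2])
for n,X in dict(grip=(-.058,0,.124),blue=(-.0875,.066,.0714),red=(-.0875,-.022,.0714),yel=(-.0525,-.066,.0714),FL=(-.1236,.098,.094),FR=(-.1236,-.098,.094)).items(): print(n,np.round(pj(box2w(*X)),1))
E
```

```text
time: 3.4
position: [0.4673, 0.1797, 0.2396]
tool_rot: [0.606, 0.795, 0.0, 0.0]
ft_force: [-0.2, 0.2, -0.4]
grip_width: 0.0599
grip_force: 0.0
3.4 [0.46734175 0.17967407 0.23961719] [6.06208515e-01 7.95305654e-01 2.32485625e-04 3.14220337e-04] [ 1.43558406e-01  3.67651149e-01  1.74522349e+00 -1.43519894e-04
  1.02794598e+00 -1.24594613e-01] [-0.15061358  0.15424346 -0.39227515]
grip [394.4 190.3   0.3]
blue [355.8 110.6   0.3]
red [352.2 199.1   0.3]
yel [383.3 239.    0.3]
FL [318.6  71.1   0.3]
FR [316.7 275.8   0.3]
```

View pics/w1.png

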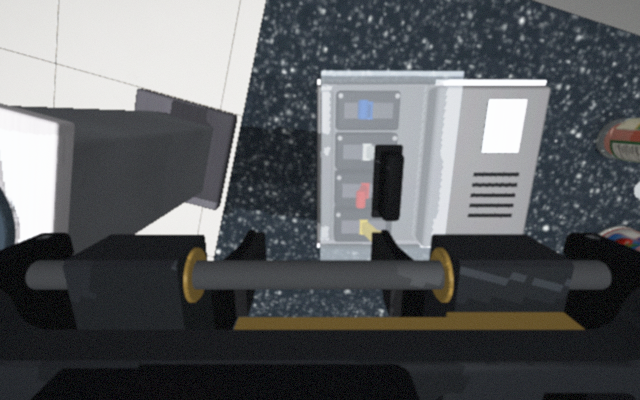

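The wrist view shows the grip at (393,184), within about 1 px in x and 5 px in y of the prediction. The levers also agree, so the box pose holds. The move carries on to the grip.

Run:
```python
from h import *
plan([(box2w(-.058,0,.2),YAW+np.pi/2),(box2w(-.058,0,.122),None)],.06,step=.03)
```

```text
6 rows, end [0.5267 0.2082 0.1216]
0.06,0.003,0.021,0.013,0.02,0.06,0.002,0.021,0.013,0.02,0.06,0.003,0.021,0.014,0.02,0.06,0,0,0.026,0,0.06,0,0,0.026,0,0.06,0,-0.001,0.026,-0
```

```bash
python3 -m jog '[0.06,0.003,0.021,0.013,0,0.06,0.002,0.021,0.013,0,0.06,0.003,0.021,0.014,0,0.06,0,0,0.026,0,0.06,0,0,0.026,0,0.06,0,0,0.026,0,0.06,0,0,0,0]'; python3 -m jog '[0,0,0,0,0,0,0,0,0,0,0,0,0,0,0,0,0,0,0,0,0,0,0,0,0,0,0,0,0,0]' 20
```

```text
time: 4.32
position: [0.5242, 0.202, 0.1199]
tool_rot: [0.608, 0.794, -0.002, -0.002]
ft_force: [0.2, -0.6, 0.6]
grip_width: 0.0598
grip_force: 0.0
time: 5.08
position: [0.5263, 0.2026, 0.1218]
tool_rot: [0.607, 0.794, 0.001, 0.001]
ft_force: [1.6, 1.0, 0.0]
grip_width: 0.0156
grip_force: 20.0
```

```bash
python3 -m jog '[0,0,0.008,0,0,0,0,0.015,0,0,0,0,0.015,0,0,0,0,0.015,0,0,0,0,0.015,0,0,0,0,0.015,0,0,0,0,0.015,0,0,0,0,0.015,0,0,0,0,0.008,0,0,0,0,0.004,0,0,0,0,0,0,0,0,0,0,0,0]'; python3 -c "
from h import *
print(w2box(robot.get_obs()['position']))"
```

```text
time: 6.58
position: [0.6448, 0.2349, 0.1218]
tool_rot: [0.607, 0.794, -0.001, -0.001]
ft_force: [-3.8, -1.9, 5.6]
grip_width: 0.0157
grip_force: 20.0
[ 0.06259    -0.00431671  0.12180093]
```

```bash
python3 -m jog '[0,0,0.003,0,0,0,0,0.002,0,0,0,0,0.002,0,0,0,0,0,0,0,0,0,0,0,0]'; python3 -c "
from h import *
print(w2box(robot.get_obs()['position']))"
```

```text
time: 7.2
position: [0.6451, 0.235, 0.1216]
tool_rot: [0.607, 0.795, -0.008, -0.006]
ft_force: [-16.2, -5.6, 15.2]
grip_width: 0.0163
grip_force: 20.0
[ 0.06287611 -0.00427498  0.12162268]
```

Cover is at its end stop. I'll relax the push, release, rise and move over to the blue lever.

```bash
python3 -m jog '[0,0,-0.003,0,0,0,0,-0.002,0,0,0.04,0,0,0,0,0.04,0,0,0,0,0.04,0,0,0,0,0.04,0,0,-0.02,0,0.04,0,0,-0.03,0,0.04,0,0,-0.03,0,0.04,0,0,0,0,0.04,0,0,0,0]'
python3 - <<'E'
from h import *
o=robot.get_obs();print(o['position'],w2box(o['position']),o['ft_force'])
plan([(box2w(-.14,.02,.235),YAW+np.pi/2)],.04)
E
```

```text
time: 8.45
position: [0.6479, 0.2357, 0.2016]
tool_rot: [0.607, 0.794, -0.0, -0.0]
ft_force: [-0.3, -1.1, 0.3]
grip_width: 0.0403
grip_force: 0.0
[0.64787101 0.23568931 0.20158699] [ 0.06576003 -0.00435626  0.20158699] [-0.33237631 -1.08018634  0.29867283]
5 rows, end [0.4424 0.2065 0.2346]
0.04,0.005,-0.041,-0.007,0.01,0.04,0.005,-0.041,-0.006,0.01,0.04,0.005,-0.041,-0.007,0.01,0.04,0.005,-0.042,-0.007,0.01,0.04,0.005,-0.041,-0.006,0.01
```

```bash
python3 -m jog '[0.04,0.005,-0.041,-0.007,0,0.04,0.005,-0.041,-0.006,0,0.04,0.005,-0.041,-0.007,0,0.04,0.005,-0.042,-0.007,0,0.04,0.005,-0.041,-0.006,0,0.04,0,0,0,0,0.04,0,0,0,0]'
python3 - <<'E'
from h import *
import cv2
o=robot.get_obs();im=robot.camera("wrist");print(w2box(o['position']))
m=wristcam(o)
def pj(X):
    p=m['R']@X+m['t'];return (m['fx']*p[0]/p[2]+m['cx'],m['fy']*p[1]/p[2]+m['cy'])
for n,X in dict(grip=(.067,0,.124),blue=(-.0875,.066,.075),red=(-.0875,-.022,.075),white=(-.0525,.022,.075),yel=(-.0525,-.066,.075),FL=(.001,.098,.094)).items():
    u=np.array(pj(box2w(*X)));print(n,u.round(1));cv2.circle(im,tuple(int(v) for v in u),2,(0,255,0),-1)
cv2.imwrite("pics/w2.png",im[0:300,200:600].repeat(2,0).repeat(2,1))
E
```

```text
time: 9.32
position: [0.4434, 0.206, 0.2342]
tool_rot: [0.607, 0.794, 0.0, 0.0]
ft_force: [0.7, -0.3, -0.0]
grip_width: 0.04
grip_force: 0.0
[-0.13944417  0.01946088  0.23419766]
grip [557.1 228.2]
blue [372.4 144.7]
red [368.  230.9]
white [405.2 189.6]
yel [398.6 269.6]
FL [479.4 110.1]
```

View pics/w2.png

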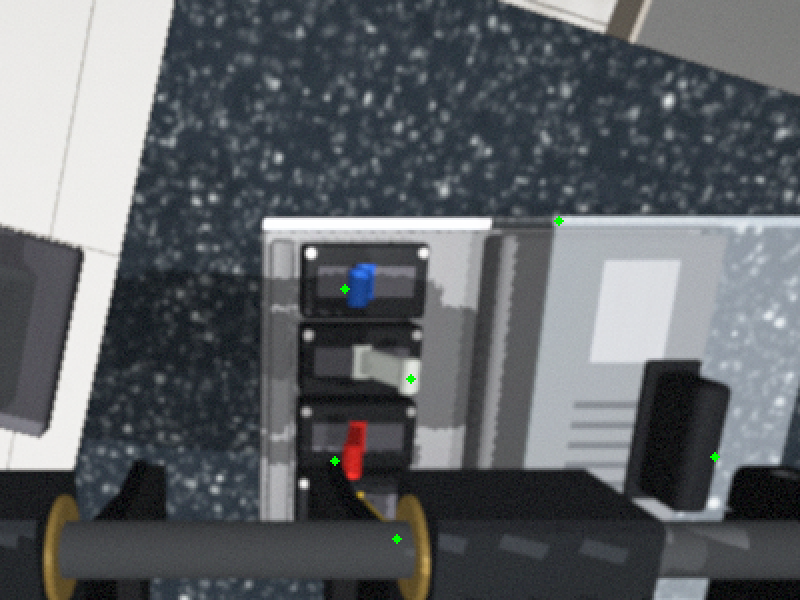

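Blue (356,287) and red (353,463) are tipped forward, white (411,378) matches its ON position, and the cover is fully back. The next step is to straddle blue and push it to the rear.

Run:
```python
from h import *
plan([(box2w(-.082,.066,.16),YAW+np.pi/2),(box2w(-.082,.066,.083),None)],.03,step=.03)
```

```text
7 rows, end [0.487  0.2662 0.0833]
0.03,0.012,0.014,0.019,0.01,0.03,0.011,0.015,0.018,0.01,0.03,0.012,0.014,0.019,0.01,0.03,0.012,0.014,0.018,0.01,0.03,0,0,0.026,0,0.03,0,0,0.026,0,0.03,0,0,0.025,-0
```

```bash
python3 -m jog '[0.03,0.012,0.014,0.019,0,0.03,0.011,0.015,0.018,0,0.03,0.012,0.014,0.019,0,0.03,0.012,0.014,0.018,0,0.03,0,0,0,0,0.03,0,0,0.026,0,0.03,0,0,0.026,0,0.03,0,0,0.025,0,0.03,0,0,0,0,0.03,0,0,0,0]'
python3 - <<'E'
from h import *
import cv2
o=robot.get_obs();print(w2box(o['position']),o['ft_force'])
E
python3 -m jog '[0.03,0,0.008,0,0,0.03,0,0.008,0,0,0.03,0,0.008,0,0,0.03,0,0.008,0,0,0.03,0,0.008,0,0,0.03,0,0.002,0,0,0.03,0,0,0,0]'
python3 - <<'E'
from h import *
o=robot.get_obs();print(w2box(o['position']),o['ft_force'])
E
```

```text
time: 10.62
position: [0.4863, 0.2661, 0.0845]
tool_rot: [0.608, 0.794, 0.001, 0.0]
ft_force: [-1.0, 0.9, 0.2]
grip_width: 0.0302
grip_force: 0.0
[-0.08255592  0.06657581  0.08447456] [-1.02477793  0.89726687  0.18320789]
time: 11.5
position: [0.5223, 0.2763, 0.0828]
tool_rot: [0.607, 0.794, -0.004, -0.003]
ft_force: [-7.5, -2.6, 4.4]
grip_width: 0.0302
grip_force: 4.3
[-0.04513314  0.06710286  0.08278617] [-7.45513464 -2.61922738  4.41965543]
```

```bash
python3 -m jog '[0.03,0,0.002,0,0,0.03,0,0,0,0]'; python3 -c "
from h import *
print(w2box(robot.get_obs()['position']))"
python3 -m jog '[0.03,0,-0.006,0,0,0.03,0,-0.003,0,0,0.03,0,0,-0.03,0,0.03,0,0,-0.03,0,0.03,0,0,0,0,0.03,0,0,0,0]'
python3 - <<'E'
from h import *
plan([(box2w(-.081,-.022,.14),YAW+np.pi/2),(box2w(-.081,-.022,.083),None)],.03,step=.03)
E
```

```text
time: 11.75
position: [0.5226, 0.2763, 0.0826]
tool_rot: [0.607, 0.795, -0.006, -0.004]
ft_force: [-9.2, -3.3, 6.1]
grip_width: 0.0305
grip_force: 5.7
[-0.04488228  0.06712859  0.08262837]
time: 12.5
position: [0.5196, 0.2754, 0.1432]
tool_rot: [0.607, 0.794, 0.0, 0.0]
ft_force: [-0.5, -0.4, -0.2]
grip_width: 0.03
grip_force: 0.0
6 rows, end [0.5108 0.1808 0.0831]
0.03,-0.022,-0.008,0.001,0.01,0.03,-0.022,-0.009,0.001,0.01,0.03,-0.023,-0.008,0,0.01,0.03,-0.022,-0.008,0.001,0.01,0.03,0,0,0.029,0,0.03,0,0,0.028,-0
```

```bash
python3 -m jog '[0.03,-0.022,-0.008,0,0,0.03,-0.022,-0.009,0.001,0,0.03,-0.023,-0.008,0.001,0,0.03,-0.022,-0.008,0.001,0,0.03,0,0,0,0,0.03,0,0,0,0]'
python3 - <<'E'
from h import *
import cv2
o=robot.get_obs();im=robot.camera("wrist");print(w2box(o['position']))
m=wristcam(o)
def pj(X):
    p=m['R']@X+m['t'];return (m['fx']*p[0]/p[2]+m['cx'],m['fy']*p[1]/p[2]+m['cy'])
for X in [(-.055,.066,.075),(-.055,.022,.075)]:
    u=np.array(pj(box2w(*X)));print(u.round(1));cv2.circle(im,tuple(int(v) for v in u),2,(0,255,0),-1)
cv2.imwrite("pics/w3.png",im[0:300,180:580].repeat(2,0).repeat(2,1))
E
```

```text
time: 13.25
position: [0.5107, 0.1811, 0.1399]
tool_rot: [0.608, 0.794, -0.0, -0.0]
ft_force: [0.1, -0.6, 0.8]
grip_width: 0.0301
grip_force: 0.0
[-0.08081809 -0.02185395  0.13987994]
[359.9  90.8]
[357.2 160.7]
```

View pics/w3.png

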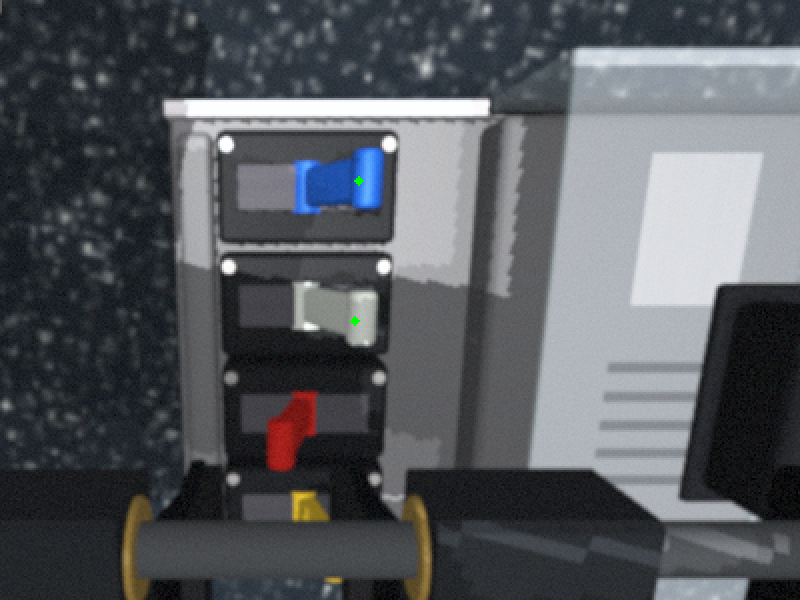

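Blue (368,180) is now ON like white (362,318), and red's tip (282,445) lies between the fingers. I push red next.

```bash
python3 -m jog '[0.03,0,0,0.02,0,0.03,0,0,0.02,0,0.03,0,0,0.017,0,0.03,0,0,0,0,0.03,0,0.008,0,0,0.03,0,0.008,0,0,0.03,0,0.008,0,0,0.03,0,0.008,0,0,0.03,0,0.008,0,0,0.03,0,0.003,0,0,0.03,0,0,0,0,0.03,0,0,0,0]'; python3 -c "
from h import *
print(w2box(robot.get_obs()['position']))"
```

```text
time: 14.8
position: [0.5461, 0.1906, 0.0828]
tool_rot: [0.607, 0.795, -0.006, -0.005]
ft_force: [-10.6, -3.8, 7.3]
grip_width: 0.03
grip_force: 6.5
[-0.04412784 -0.02177346  0.08276153]
```

```bash
python3 -m jog '[0.03,0,-0.007,0,0,0.03,0,-0.004,0,0,0.03,0,0,-0.03,0,0.03,0,0,-0.03,0,0.03,0,0,0,0,0.03,0,0,0,0]'
python3 - <<'E'
from h import *
plan([(box2w(-.055,-.067,.14),YAW+np.pi/2),(box2w(-.055,-.067,.083),None)],.03,step=.03)
E
```

```text
time: 15.55
position: [0.5419, 0.1893, 0.1432]
tool_rot: [0.607, 0.794, 0.0, 0.0]
ft_force: [-0.7, 0.4, 0.2]
grip_width: 0.0297
grip_force: 0.0
4 rows, end [0.5469 0.144  0.0832]
0.03,-0.022,-0.003,0.002,0.01,0.03,-0.023,-0.004,0.001,0.01,0.03,0,0,0.029,0,0.03,0,0,0.028,-0
```

```bash
python3 -m jog '[0.03,-0.022,-0.003,0.002,0,0.03,-0.023,-0.004,0.001,0,0.03,0,0,0,0,0.03,0,0,0,0,0.03,0,0,0.02,0,0.03,0,0,0.02,0,0.03,0,0,0.017,0,0.03,0,0,0,0]'; python3 -m jog '[0.03,0,-0.008,0,0,0.03,0,-0.008,0,0,0.03,0,-0.008,0,0,0.03,0,-0.008,0,0,0.03,0,-0.008,0,0,0.03,0,-0.008,0,0,0.03,0,-0.003,0,0,0.03,0,0,0,0,0.03,0,0,0,0]'; python3 -c "
from h import *
print(w2box(robot.get_obs()['position']))"
```

```text
time: 16.55
position: [0.5455, 0.1444, 0.0821]
tool_rot: [0.607, 0.795, -0.001, -0.001]
ft_force: [0.3, -0.8, 0.3]
grip_width: 0.0299
grip_force: 0.0
time: 17.68
position: [0.5081, 0.1319, 0.0855]
tool_rot: [0.608, 0.794, 0.009, 0.009]
ft_force: [14.7, 7.1, -2.6]
grip_width: 0.0302
grip_force: 6.8
[-0.09601601 -0.06870103  0.08548839]
```

```bash
python3 -m jog '[0.03,0,0.007,0,0,0.03,0,0.004,0,0,0.03,0,0,-0.03,0,0.03,0,0,-0.03,0,0.03,-0.03,0,-0.03,0,0.03,-0.04,0.02,-0.03,0,0.03,-0.03,0.02,0,0,0.03,0,0,0,0,0.03,0,0,0,0]'
python3 - <<'E'
from h import *
import cv2
o=robot.get_obs();print(w2box(o['position']));im=robot.camera("wrist")
m=wristcam(o)
def pj(X):
    p=m['R']@X+m['t'];return (m['fx']*p[0]/p[2]+m['cx'],m['fy']*p[1]/p[2]+m['cy'])
for X in [(-.055,.066,.075),(-.055,.022,.075),(-.055,-.022,.075),(-.09,-.066,.075),(-.07,-.066,.036)]:
    print(np.round(pj(box2w(*X)),1))
cv2.imwrite("pics/w4.png",cv2.resize(im[0:270,200:560],None,fx=2.2,fy=2.2))
E
```

```text
time: 18.8
position: [0.57, 0.0479, 0.2021]
tool_rot: [0.608, 0.794, -0.002, -0.003]
ft_force: [0.3, 0.1, 0.9]
grip_width: 0.0298
grip_force: 0.0
[-0.05775887 -0.16586782  0.20210657]
[ 325.  -118.3]
[324.3 -44.9]
[323.7  21.5]
[280.1  81.6]
[306.7  86.5]
```

View pics/w4.png

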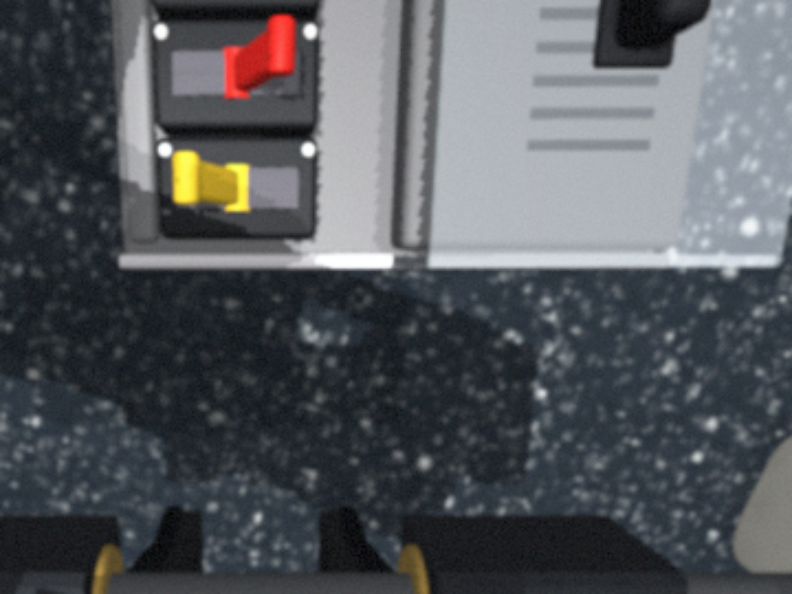

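Yellow's tip (187,178) is fully forward and red's (283,42) fully back, about equal distances either side of the pivot. I'll regrip the cover grip.

Run:
```python
from h import *
plan([(box2w(.063,-.003,.2),YAW+np.pi/2),(box2w(.063,-.003,.122),None)],.06,step=.04)
```

```text
8 rows, end [0.6448 0.236  0.122 ]
0.06,0.027,0.02,0,0.01,0.06,0.027,0.02,0.001,0.01,0.06,0.027,0.021,0,0.01,0.06,0.027,0.02,0,0.01,0.06,0.027,0.02,0.001,0.01,0.06,0.027,0.02,0,0.01,0.06,0,0,0.039,0,0.06,0,0,0.039,-0
```

```bash
python3 -m jog '[0.06,0.027,0.02,0,0,0.06,0.027,0.02,0.001,0,0.06,0.027,0.021,0,0,0.06,0.027,0.02,0,0,0.06,0.027,0.02,0.001,0,0.06,0.027,0.02,0,0,0.06,0,0,0,0,0.06,0,0,0.026,0,0.06,0,0,0.026,0,0.06,0,0,0.026,0,0,0,0,0,0,0,0,0,0,0,0,0,0,0,0,0,0,0,0,0,0,0,0,0,0]' 20;  python3 -c "
from h import *
print(w2box(robot.get_obs()['position']))"
```

```text
time: 20.72
position: [0.6458, 0.2351, 0.1241]
tool_rot: [0.607, 0.794, -0.002, -0.001]
ft_force: [-7.3, -2.0, 5.5]
grip_width: 0.0179
grip_force: 3.6
[ 0.06356455 -0.00441144  0.12413419]
```

```bash
python3 -m jog '[0,0,0,0,0,0,0,0,0,0,0,0,-0.008,0,0,0,0,-0.015,0,0,0,0,-0.015,0,0,0,0,-0.015,0,0,0,0,-0.015,0,0,0,0,-0.015,0,0,0,0,-0.015,0,0,0,0,-0.015,0,0,0,0,-0.008,0,0,0,0,-0.006,0,0,0,0,-0.003,0,0,0,0,0,0,0,0,0,0,0,0]';  python3 -c "
from h import *
print(w2box(robot.get_obs()['position']))"
```

```text
time: 22.6
position: [0.524, 0.2019, 0.124]
tool_rot: [0.608, 0.794, 0.002, 0.002]
ft_force: [3.9, 1.8, 0.2]
grip_width: 0.016
grip_force: 20.1
[-0.06261353 -0.00514609  0.12400088]
```

```bash
python3 -m jog '[0,0,-0.003,0,0,0,0,-0.003,0,0,0,0,0,0,0,0,0,0,0,0]';  python3 -c "
from h import *
print(w2box(robot.get_obs()['position']))"
```

```text
time: 23.1
position: [0.5238, 0.2018, 0.124]
tool_rot: [0.608, 0.794, 0.007, 0.005]
ft_force: [14.8, 6.5, -10.5]
grip_width: 0.0163
grip_force: 20.3
[-0.06286879 -0.00517304  0.12399723]
```

At the stop (16 N). Relax, release, rise and check.

```bash
python3 -m jog '[0,0,0.003,0,0,0,0,0.001,0,0,0.04,0,0,0,0,0.04,0,0,0,0,0.04,0,0,0,0,0.04,0,0,-0.02,0,0.04,0,0,-0.03,0,0.04,0,0,-0.03,0,0.04,0,-0.03,-0.03,0,0.04,0,-0.03,0,0,0.04,0,0,0,0,0.04,0,0,0,0]'
python3 - <<'E'
from h import *
import cv2
a=cv2.resize(robot.camera("top")[145:255,175:275],None,fx=4,fy=4);b=cv2.resize(robot.camera("wrist")[:300,250:550],(440,440))
cv2.imwrite("pics/end.png",np.hstack([a,b]))
for l in ["mug","spice_jar","measure"]: print(l,[np.round(x['extent']) for x in robot.look_for("top",l)[:1]])
E
```

```text
time: 24.6
position: [0.4624, 0.1852, 0.2335]
tool_rot: [0.608, 0.794, 0.0, 0.0]
ft_force: [1.7, 0.2, 1.0]
grip_width: 0.0399
grip_force: 0.0
mug [array([339., 232.,  27.,  37.])]
spice_jar [array([377., 241.,  24.,  17.])]
measure [array([418., 235.,  32.,  15.])]
```

View pics/end.png

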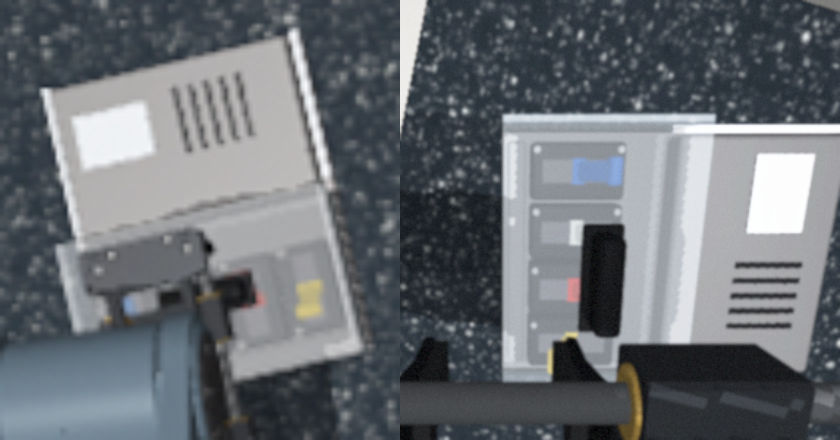

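The cover is shut: its front edge is flush with the box front at column 503. Blue, white and red are tipped back, yellow is forward, the bystanders have not moved, and the gripper is clear.

```bash
python3 -c "
from rig import robot
print(robot.hand_in())"
```

```text
the job is handed in; nothing more can be done
None
```

The job is handed in: red and blue are on, yellow is off, white is still on, the cover is fully shut and released, and the mug, spice jar and tape measure were not disturbed (about 25 s used; no verdict was returned).

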